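# Fill the nest tray and hold the illuminator shutter at half

## Robot

A 6-joint arm with a two-finger parallel gripper is mounted at the origin on the work surface. World frame = base frame: x ahead of the robot, y to its left, z up, the work surface at z = 0. Lengths are in mm, angles in rad, forces in N, time in s.
With the tool pointing down it reaches from about 350 to 850 mm from the base axis. Payload 8.1 kg.
Tool frame: the origin (TCP) lies at the very end of the fingers, on their centre line; the grasp point (between the pads) lies 19 mm behind it; z points along the fingers, y is the line along which they close (so a half turn about z gives the same grasp; the last joint's range is limited). The gripper opens to 93 mm and grips with 3 to 60 N. Pads are 15 mm wide; open, the fingers measure 128 mm over their backs; the gripper's body (75 mm by 188 mm) begins 65 mm behind the grasp point.
Start: joints at [-1.43, 0.13, 1.488, -0, 1.523, -0.085], TCP at [134.352, -584.769, 218.635] pointing down, gripper open.
Joint ranges: [-2.96, 2.96], [-0.89, 2.26], [0.02, 2.5], [-1.34, 4.48], [0, 2.73], [-2.66, 2.66]. Speed limits (rad/s): [2.39, 2.39, 2.79, 3.14, 3.14, 3.14].

## Interface

Orientations are given as a unit quaternion [w, x, y, z].
In Python, from workcell import bot gives the robot as it stands.
- The arm moves only by the tool play_rows, never from a script. Its argument "deltas" is one flat list of numbers, 7 for each row, row after row: the shift along the tool's x, y, z in units of 30 mm (1.0 is 30 mm), then the turn, a rotation vector about the tool's x, y, z in units of 5 degrees (1.0 is 5 degrees), then the opening, from 0 (shut) to 1 (fully open). In form: [x, y, z, wx, wy, wz, claw, x, y, z, wx, wy, wz, claw, ...]. A call has 1 to 5 rows; each row is the pose to reach, as a shift and turn from the pose commanded when the call began, along the tool's axes at that moment; what a row does not reach only later rows make up. A row lasts 1/8 s, in which the tool goes at most 62.5 mm and 10.7 degrees, less where a joint would pass 70% of its speed; a pose out of reach is approached as far as the arm can. A call with a gripper value outside its range is refused whole. The fingers move at their own pace and stop on an object; the grip force is fixed at half the most. Time passes only in rows, so rows that repeat a pose let the fingers close. It gives the time, the measured TCP pose, the force, the opening and the grip force at its end, in the units of the state.
- bot.observe(): the state, without advancing time (a new reading comes with each control period).
- bot.camera(name): name is "scene" or "top"; returns the picture (400x640x3 uint8, red, green, blue); there is no depth.
- bot.calibration(name): a dict with "fx", "fy", "cx", "cy" (pixels), "origin" and "attitude" of the camera in the world. Camera axes: x right, y down, z forward; pixel columns grow to the right and rows downward; lengths in mm; the calibration is good to about 2 mm. A picture is of the moment at which its call begins. calibration takes no time and is no camera call.
- bot.job_done(): hands the job in; it is judged then, once.
The state is a dict: "time": time; "joint_positions": joint angles; "joint_vel": joint speeds; "tau": joint torques, N m; "position": TCP position; "ee_rot": TCP orientation; "wrist_force": force on the tool from outside, world axes, zero at the start; "torque": the same for the moment, N m; "opening": finger opening in mm; "grasp_force": force on a finger pad.
Only numpy, scipy, OpenCV 4.12 (cv2) and the standard library are available. Lean on these libraries where they do the work, as an engineer would, in place of code of your own. Each camera call takes 0.05 s, during which the arm holds its last target. There are 200 camera calls.

## Task

Set the three loose sample blocks into the three empty pockets of the tray's near row, seated flat and let go, so that the tray is full; then slide the light box's sprung shutter by its blue fin to half open (the white pointer at the red mark) to light the tray, and keep holding it there: the program finishes while the gripper still holds the shutter half open against its spring. Leave the blocks already in the tray and the other things on the bench where they are.

Things in the scene. Friction and masses are not known exactly. Their poses are not given: they have to be found in the camera images.
- block1: loose brass-coloured sample block, 36 x 36 x 24 mm high, about 90 g, small green chip on its top; origin at the centre of its underside, z up, x and y along its sides. It lies flat on the table at the start; the three loose ones are alike and may go in any order
- block2: loose brass-coloured sample block, 36 x 36 x 24 mm high, about 90 g, small green chip on its top; origin at the centre of its underside, z up, x and y along its sides. It lies flat on the table at the start; the three loose ones are alike and may go in any order
- block3: loose brass-coloured sample block, 36 x 36 x 24 mm high, about 90 g, small green chip on its top; origin at the centre of its underside, z up, x and y along its sides. It lies flat on the table at the start; the three loose ones are alike and may go in any order
- tray: fixed black nest tray, 150 (x) x 240 (y) x 12 mm high, with two rows of three square pockets; rows run along its y axis, 70 mm apart in x, pockets 75 mm apart in y; origin at the centre of its underside; stands on either side of the bench, turned up to 0.25 rad, its near (-x) row towards the robot
- tray_hole0 (a point): centre of the mouth of an EMPTY square pocket with a white floor (46 x 46 mm, 5 mm deep, sides along the tray's x and y) in the tray's near row (the row on the tray's -x side, nearest the robot); the pocket's floor is 5 mm below this point, so a seated block's underside is 7 mm above the table
- tray_hole1 (a point): centre of the mouth of an EMPTY square pocket with a white floor (46 x 46 mm, 5 mm deep, sides along the tray's x and y) in the tray's near row (the row on the tray's -x side, nearest the robot); the pocket's floor is 5 mm below this point, so a seated block's underside is 7 mm above the table
- tray_hole2 (a point): centre of the mouth of an EMPTY square pocket with a white floor (46 x 46 mm, 5 mm deep, sides along the tray's x and y) in the tray's near row (the row on the tray's -x side, nearest the robot); the pocket's floor is 5 mm below this point, so a seated block's underside is 7 mm above the table
- seated1: the same kind of block (36 x 36 x 24 mm), already seated in the tray's far row; not to be disturbed; origin at the centre of its underside
- seated2: the same kind of block (36 x 36 x 24 mm), already seated in the tray's far row; not to be disturbed; origin at the centre of its underside
- seated3: the same kind of block (36 x 36 x 24 mm), already seated in the tray's far row; not to be disturbed; origin at the centre of its underside
- illuminator: fixed grey light box, 110 (x) x 210 (y) mm, 45 mm high with two aluminium rails along y (at x = +-46 mm, 12 mm wide, tops 52 mm above the table); a lit amber window in its top is covered by the sliding shutter between the rails. Origin at the centre of its underside; the shutter opens along its +y axis. Turned up to 0.25 rad
- opening (a joint): opening of the dark sliding shutter plate (78 x 86 x 5 mm): 0 = shut (where it starts), 0.080 m = fully open at the stop, half open = 0.040 m; grows along the light box's +y. A return spring always pulls it shut: about 3 N at 0, 10 N at half, 17 N at full (180 N/m), so it snaps shut when let go. A white pointer on the plate, in line with the fin's middle, stands at the broad red mark on the rails when half open (thin black marks: shut and full)
- shutter: the sliding shutter itself, plate and fin in one piece; origin at the centre of the plate's underside, right below the fin, 45 mm above the table; axes along the light box's, slides along its y
- fin (a point): foot of the blue upright fin fixed on the shutter plate, by which it is moved; the fin is 30 mm (x, across the slide) x 14 mm (y, along the slide) x 38 mm high; this point is the centre of its foot, 50 mm above the table, axes along the light box's; its top is 88 mm above the table. Free plate around it: it can be pinched from above across its 14 mm thickness or pushed. It moves with the shutter
- objective: bystander: steel microscope objective standing upright, 34 mm across, 50 mm high; origin at its underside
- bottle: bystander: white bottle with blue cap, 48 mm across, 100 mm high; origin at its underside
- driver: bystander: screwdriver, 170 mm long, lying on the bench near the robot; origin on its underside
- knob: bystander: black thumb knob, 44 mm across, 34 mm high; origin at its underside

How it is judged (in metres and radians):
On the way, in this order (a step that is already met when the one before it is completed fails the run):
1. all three near pockets hold a block, seated and let go (((horizontal distance between block1 and tray_hole0 below 0.009 m and height (world z) of block1 below 0.0095 m and angle between block1's own z axis and vertical below 0.08 rad) or (horizontal distance between block2 and tray_hole0 below 0.009 m and height (world z) of block2 below 0.0095 m and angle between block2's own z axis and vertical below 0.08 rad) or (horizontal distance between block3 and tray_hole0 below 0.009 m and height (world z) of block3 below 0.0095 m and angle between block3's own z axis and vertical below 0.08 rad)) and ((horizontal distance between block1 and tray_hole1 below 0.009 m and height (world z) of block1 below 0.0095 m and angle between block1's own z axis and vertical below 0.08 rad) or (horizontal distance between block2 and tray_hole1 below 0.009 m and height (world z) of block2 below 0.0095 m and angle between block2's own z axis and vertical below 0.08 rad) or (horizontal distance between block3 and tray_hole1 below 0.009 m and height (world z) of block3 below 0.0095 m and angle between block3's own z axis and vertical below 0.08 rad)) and ((horizontal distance between block1 and tray_hole2 below 0.009 m and height (world z) of block1 below 0.0095 m and angle between block1's own z axis and vertical below 0.08 rad) or (horizontal distance between block2 and tray_hole2 below 0.009 m and height (world z) of block2 below 0.0095 m and angle between block2's own z axis and vertical below 0.08 rad) or (horizontal distance between block3 and tray_hole2 below 0.009 m and height (world z) of block3 below 0.0095 m and angle between block3's own z axis and vertical below 0.08 rad)) and linear speed of each of block1, block2, block3 below 0.02 m/s and contact force between each of block1, block2, block3 and the fingers below 0.2 N), for 0.2 s.
2. the shutter is held half open by the gripper (value of joint opening between 0.034 and 0.046 m and contact force between the fingers and shutter above 4 N), for 0.3 s.
At the end, for the whole second after the job is handed in: Each near-row pocket holds one loose block (within 9 mm of the pocket's centre, underside below 9.5 mm, tilt under 0.08 rad), still and not touched by the fingers; the shutter stands between 34 and 46 mm of its 80 mm travel, at rest, held by the fingers with more than 4 N on its fin (all of step 1 and all of step 2 and velocity of joint opening between -0.02 and 0.02 m/s); the arm keeps its last pose, push and grip.
It fails at once if a block already in the tray was taken out of place (more than 12 mm) (distance of any of seated1, seated2, seated3 from where it was at the start of the episode above 0.012 m).
It fails at once if another thing on the bench was moved more than 15 mm (distance of any of objective, bottle, driver, knob from where it was at the start of the episode above 0.015 m).
It also fails if it takes over 72 s, if anything falls off the work surface, if the arm or the gripper's body presses on something with over 40 N, if the wrist force passes 120 N, or if a joint passes its speed limit or range.

## Working session

There is one attempt and no reset: what is moved stays moved. The work goes in short steps, Python scripts to look and compute and a tool call to move; the robot and the scene stay as the last step left them, time stands still between calls to the robot, and variables do not carry over. Pictures are saved under pics/ and viewed, at most 10 in all, crops included, and the job is handed in when it is done.

Besides the shell and the picture viewer there is one more tool, called after ">>>" as name(argument=value, ...) on one line, values as JSON. play_rows: Moves the arm, as the interface text tells. Its arguments: {"type":"object","properties":{"deltas":{"type":"array"}},"required":["deltas"]}

```bash
mkdir -p pics
cat > h.py <<'E'
from workcell import bot
import cv2,numpy as np
from scipy.spatial.transform import Rotation as R
def snap(n,f): 
    im=bot.camera(n); cv2.imwrite('pics/'+f,cv2.cvtColor(im,cv2.COLOR_RGB2BGR)); return im
def rot(c):
    a=np.array(c['attitude'],float)
    return a if a.shape==(3,3) else R.from_quat(np.r_[a[1:],a[0]]).as_matrix()
def ray(n,u,v,z):
    c=bot.calibration(n); d=rot(c)@np.array([(u-c['cx'])/c['fx'],(v-c['cy'])/c['fy'],1]); o=np.array(c['origin'])
    return (o+d*(z-o[2])/d[2])
def proj(n,p):
    c=bot.calibration(n); q=rot(c).T@(np.array(p)-c['origin']); return q[0]/q[2]*c['fx']+c['cx'],q[1]/q[2]*c['fy']+c['cy']
E
python3 - <<'E'
from h import *
snap('top','t0.png');snap('scene','s0.png')
print(bot.calibration('top'),bot.calibration('scene'));print(bot.observe())
E
```

```text
{'fx': 383.43441528513017, 'fy': 383.43441528513017, 'cx': 323.76069000216927, 'cy': 201.58330931043, 'origin': array([ 452.0770979 ,    6.9234523 , 1075.05263092]), 'attitude': array([-0.0369582 ,  0.71506777, -0.69704986,  0.03786375])} {'fx': 433.9363116544459, 'fy': 433.9363116544459, 'cx': 318.4122913846184, 'cy': 199.8702750607499, 'origin': array([1112.63277236, -390.46663625,  814.03662708]), 'attitude': array([-0.30349144,  0.83973268,  0.42124758, -0.15903602])}
{'time': 0.1, 'joint_positions': array([-1.43042729e+00,  1.31114807e-01,  1.48914911e+00, -2.45939535e-06,
        1.52297878e+00, -8.54224550e-02]), 'joint_vel': array([-8.47612674e-04, -1.93152089e-03, -1.90481480e-03, -6.99705795e-05,
        9.42656452e-04, -6.29595877e-04]), 'tau': array([ 7.15647875e-04, -5.61346185e+01, -4.93096447e+01,  7.70905917e-02,
        2.92064849e-02, -7.34300761e-05]), 'position': array([ 134.2642924 , -584.27212429,  217.68659276]), 'ee_rot': array([-8.24676240e-04,  9.93633696e-01,  1.12656101e-01, -2.38909786e-05]), 'wrist_force': array([-0.7057219 , -0.44376281,  0.33526539]), 'torque': array([0.00796854, 0.05066919, 0.05184419]), 'grasp_force': 0.0, 'opening': 92.94268030571082}
```

View pics/t0.png

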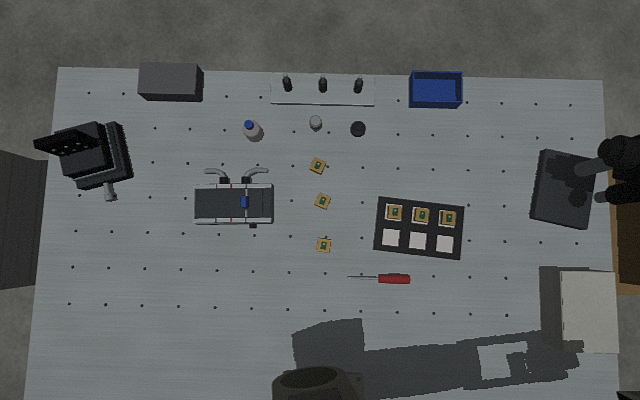

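View pics/s0.png

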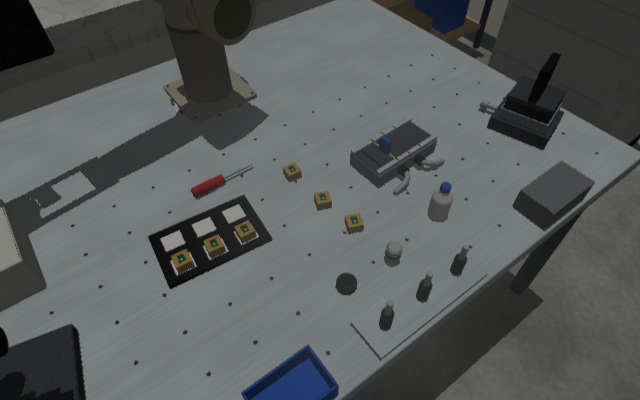

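The top view shows the light box at (234,204) with its fin at (244,202), loose blocks at (317,166), (322,201) and (323,245), and the tray at (418,228) with white empty pockets at about (391,238), (417,241) and (445,244). The scene view agrees. I'll enlarge both areas next.

```bash
python3 - <<'E'
import cv2,numpy as np
im=cv2.imread('pics/t0.png')
a=cv2.resize(im[150:265,300:475],None,fx=4.5,fy=4.5,interpolation=cv2.INTER_CUBIC)
cv2.imwrite('pics/c1.png',a)
b=cv2.resize(im[150:250,180:290],None,fx=6,fy=6,interpolation=cv2.INTER_CUBIC)
cv2.imwrite('pics/c2.png',b)
E
cat > m.py <<'E'
from h import *
im=cv2.imread('pics/t0.png');hsv=cv2.cvtColor(im,cv2.COLOR_BGR2HSV)
def comps(mask,a0,a1,reg,z,name):
    m=np.zeros_like(mask);x0,x1,y0,y1=reg;m[y0:y1,x0:x1]=mask[y0:y1,x0:x1]
    for c in cv2.findContours(m,cv2.RETR_EXTERNAL,cv2.CHAIN_APPROX_NONE)[0]:
        if not a0<=cv2.contourArea(c)<=a1: continue
        P=np.array([ray('top',*p[0],z)[:2] for p in c],np.float32)
        r=cv2.minAreaRect(P); u=cv2.minAreaRect(c.astype(np.float32))
        print(name,np.round(u[0],1),'xy',np.round(r[0],1),'size',np.round(r[1],1),'ang',round(r[2],1))
g=cv2.inRange(hsv,(8,80,60),(32,255,255))
g=cv2.morphologyEx(g,cv2.MORPH_CLOSE,np.ones((5,5)))
comps(g,60,500,(300,340,150,260),24,'block'); comps(g,60,500,(370,470,190,260),31,'seated')
w=cv2.inRange(hsv,(0,0,150),(180,60,255)); comps(w,80,500,(378,462,222,256),7,'hole')
d=cv2.inRange(hsv,(0,0,0),(180,255,70)); d=cv2.morphologyEx(cv2.bitwise_or(cv2.bitwise_or(d,g),w*0),cv2.MORPH_CLOSE,np.ones((3,3)))
comps(d,1500,9000,(368,470,190,266),12,'tray')
b=cv2.inRange(hsv,(105,120,50),(130,255,255)); comps(b,20,300,(230,260,190,215),88,'fin')
E
python3 m.py
```

```text
block [323.5 244.9] xy [445.1   4.7] size [35.1 35.2] ang 83.4
block [322.3 200.6] xy [566.5  11.1] size [35.3 36. ] ang 67.5
block [317.6 164.8] xy [666.2  26.8] size [35.  35.3] ang 65.2
seated [448.7 217.8] xy [ 526.9 -335. ] size [37.  36.7] ang 84.3
seated [421.9 214.5] xy [ 534.5 -261.7] size [37.  35.4] ang 83.5
seated [394.8 211.7] xy [ 540.1 -187.6] size [37.  36.4] ang 85.1
hole [444.3 243.5] xy [ 457.5 -329.5] size [42.3 43.7] ang 83.7
hole [417.1 240.1] xy [ 464.8 -254.6] size [42.7 43.3] ang 84.4
hole [390.2 236.9] xy [ 472.  -179.9] size [43.  43.7] ang 84.8
tray [418.8 227.8] xy [ 499.3 -257. ] size [241.4 150. ] ang 84.5
fin [243.5 201.5] xy [551.9 214.6] size [28.8 12.9] ang 2.7
```

View pics/c1.png

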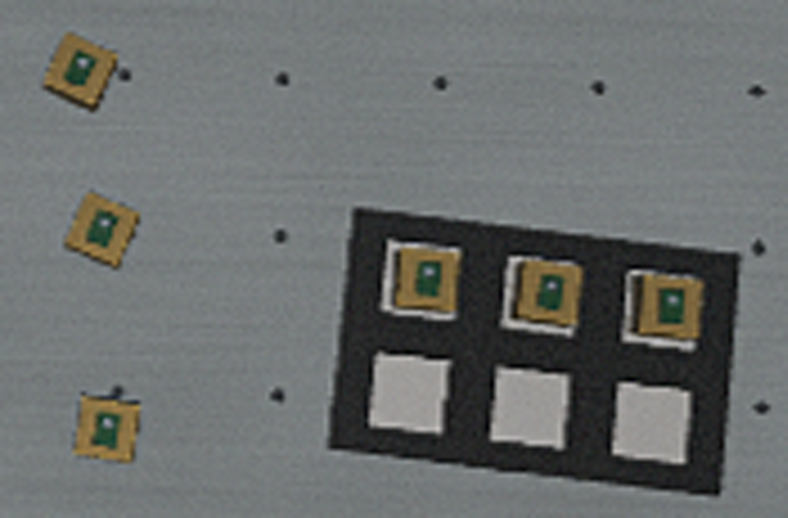

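View pics/c2.png

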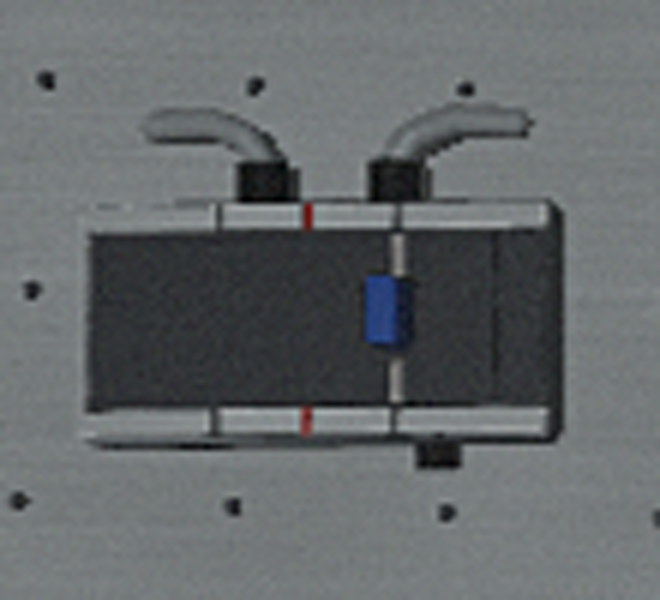

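The crops show the three blocks, each with a thin visible side face. The tray is turned about -5.5°. The pointer sits at the shut marks, (398,216) and (393,420) in the crop, and the red marks are to its left at (308,216) and (307,420), so it opens towards +y. The measured sizes match the given ones: blocks 35 mm, tray 241x150 mm, row pitch 75 mm.

```bash
cat > g.py <<'E'
# usage: g.py x y z yawdeg -> units for play_rows
import sys
from h import *
x,y,z,yaw=map(float,sys.argv[1:5])
s=bot.observe(); q=s['ee_rot']; r=R.from_quat(np.r_[q[1:],q[0]])
d=r.inv().apply(np.array([x,y,z])-s['position'])/30
T=R.from_euler('z',yaw,degrees=True)*R.from_euler('x',180,degrees=True)
w=np.degrees((r.inv()*T).as_rotvec())/5
print('shift',np.round(d,2),'turn',np.round(w,2),'dist',round(np.linalg.norm(d)*30),'t',s['time'],'pos',s['position'].round(1),'open',round(s['opening'],1),'F',s['wrist_force'].round(1))
E
python3 - <<'E'
from h import *
f=lambda u,v,z:ray('top',180+(u+.5)/6-.5,150+(v+.5)/6-.5,z)[:2]
for n,(u,v) in dict(shutU=(398,216),shutL=(393,420),redU=(308,216),redL=(307,420),fullU=(219,218),fullL=(213,420)).items(): print(n,f(u,v,52).round(1))
E
python3 g.py 445 4.7 150 -6.6
```

```text
shutU [598.7 217.7]
shutL [507.1 215.6]
redU [597.7 258.1]
redL [506.1 253.9]
fullU [595.8 297.9]
fullL [505.1 295.6]
shift [ 14.49 -16.81   2.29] turn [-0.02  0.    3.91] dist 669 t 0.1 pos [ 134.3 -584.3  217.7] open 92.9 F [-0.7 -0.4  0.3]
```

>>> play_rows(deltas=[2,-2.4,0.3,0,0,1,0.75,4,-4.8,0.6,0,0,2,0.75,6,-7.2,0.9,0,0,3,0.75,8,-9.4,1.2,0,0,3.9,0.75,9.5,-11.2,1.5,0,0,3.9,0.75])

```text
time: 0.72
position: [277.2, -306.4, 187.3]
ee_rot: [-0.0, 0.998, -0.058, 0.0]
wrist_force: [0.8, -0.1, -0.2]
opening: 69.9
grasp_force: 0.0
```

```bash
python3 g.py 445 4.7 70 -6.6
```

```text
shift [  4.35 -10.95   3.91] turn [-0.   -0.   -0.01] dist 372 t 0.725 pos [ 277.2 -306.4  187.3] open 69.9 F [ 0.8 -0.1 -0.2]
```

>>> play_rows(deltas=[0.9,-2,0,0,0,0,0.65,1.8,-4,0.5,0,0,0,0.65,2.7,-6,1,0,0,0,0.65,3.5,-8,1.8,0,0,0,0.65,4.2,-10,2.5,0,0,0,0.65])

```text
time: 1.35
position: [426.7, -43.1, 119.8]
ee_rot: [0.0, 0.998, -0.057, 0.0]
wrist_force: [0.3, -0.9, -0.1]
opening: 60.6
grasp_force: 0.0
```

```bash
python3 g.py 445 4.7 50 -6.6
```

```text
shift [ 0.42 -1.65  2.33] turn [ 0.   -0.01  0.01] dist 87 t 1.35 pos [426.7 -43.1 119.8] open 60.6 F [ 0.3 -0.9 -0.1]
```

>>> play_rows(deltas=[0.4,-1.6,1,0,0,0,0.65,0.4,-1.6,2,0,0,0,0.65,0.4,-1.6,2,0,0,0,0.65,0.4,-1.6,2,0,0,0,0.65])

```text
time: 1.85
position: [443.8, 0.8, 61.3]
ee_rot: [0.0, 0.998, -0.058, 0.0]
wrist_force: [-0.0, -0.9, 0.6]
opening: 60.2
grasp_force: 0.0
```

```bash
python3 g.py 445 4.7 9 -6.6
python3 - <<'E'
from h import *
im=snap('scene','s1.png'); cv2.imwrite('pics/s1c.png',cv2.resize(cv2.cvtColor(im[110:250,200:400],4),None,fx=3.5,fy=3.5))
E
```

```text
shift [ 0.02 -0.13  1.74] turn [ 0.   -0.01 -0.  ] dist 52 t 1.85 pos [443.8   0.8  61.3] open 60.2 F [-0.  -0.9  0.6]
```

View pics/s1c.png

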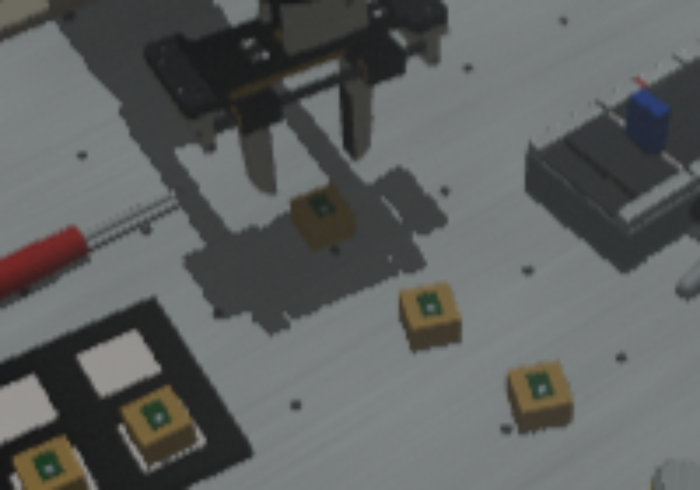

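The fingers straddle the first block, so I'll go down and close.

>>> play_rows(deltas=[0,-0.1,0.9,0,0,0,0.65,0,-0.1,1.7,0,0,0,0.65,0,-0.1,1.7,0,0,0,0.3,0,-0.1,1.7,0,0,0,0.2,0,-0.1,1.7,0,0,0,0.2])

```text
time: 2.52
position: [445.3, 3.9, 11.1]
ee_rot: [0.0, 0.998, -0.057, 0.001]
wrist_force: [-0.6, -0.7, 4.4]
opening: 35.7
grasp_force: 30.0
```

```bash
python3 g.py 472 -179.9 70 -5.5
```

```text
shift [ 1.59  5.99 -1.96] turn [-0.   -0.03 -0.22] dist 195 t 2.525 pos [445.3   3.9  11.1] open 35.7 F [-0.6 -0.7  4.4]
```

>>> play_rows(deltas=[0,0,-1.3,0,0,0,0.2,0.4,1.4,-2,0,0,-0.1,0.2,0.8,3,-2,0,0,-0.2,0.2,1.2,4.6,-2,0,0,-0.2,0.2,1.6,6,-2,0,0,-0.2,0.2])

```text
time: 3.15
position: [471.6, -182.1, 70.6]
ee_rot: [0.0, 0.999, -0.049, 0.001]
wrist_force: [0.7, 1.3, -1.2]
opening: 35.9
grasp_force: 30.0
```

>>> play_rows(deltas=[0,0,0,0,0,0,0.2,0,0,0,0,0,0,0.2])

```text
time: 3.4
position: [470.9, -179.7, 69.7]
ee_rot: [-0.0, 0.999, -0.049, 0.0]
wrist_force: [-0.0, 0.3, 0.1]
opening: 35.5
grasp_force: 30.0
```

```bash
python3 g.py 472 -179.9 18.5 -5.5
```

```text
shift [0.04 0.   1.71] turn [-0.   -0.   -0.02] dist 51 t 3.4 pos [ 470.9 -179.7   69.7] open 35.5 F [-0.   0.3  0.1]
```

>>> play_rows(deltas=[0,0,0.9,0,0,0,0.2,0,0,1.5,0,0,0,0.2,0,0,1.7,0,0,0,0.2,0,0,1.7,0,0,0,0.2])

```text
time: 3.9
position: [470.9, -179.3, 18.5]
ee_rot: [-0.0, 0.999, -0.048, -0.0]
wrist_force: [-0.3, -0.0, -0.3]
opening: 35.6
grasp_force: 30.0
```

>>> play_rows(deltas=[0,0,0,0,0,0,0.6,0,0,0,0,0,0,0.6,0,0,-1,0,0,0,0.6,0,0,-2.2,0,0,0,0.65,0,0,-2.2,0,0,0,0.65])

```text
time: 4.53
position: [473.6, -181.3, 88.1]
ee_rot: [0.001, 0.999, -0.049, 0.003]
wrist_force: [0.5, -0.4, 0.0]
opening: 60.4
grasp_force: 0.0
```

```bash
python3 g.py 566.5 11.1 70 -22.5
```

```text
shift [ 2.46 -6.68  0.6 ] turn [ 0.02 -0.08  3.39] dist 214 t 4.525 pos [ 473.6 -181.3   88.1] open 60.4 F [ 0.5 -0.4  0. ]
```

>>> play_rows(deltas=[0.6,-1.7,0,0,0,0.9,0.65,1.2,-3.4,0,0,0,1.8,0.65,1.8,-5,0.2,0,0,2.7,0.65,2.5,-6.7,0.6,0,0,3.4,0.65,2.5,-6.7,0.6,0,0,3.4,0.65])

```text
time: 5.15
position: [564.7, 16.2, 64.2]
ee_rot: [-0.0, 0.981, -0.194, -0.001]
wrist_force: [-1.0, -1.4, -0.1]
opening: 60.2
grasp_force: 0.0
```

```bash
python3 - <<'E'
from h import *
im=bot.camera('top');cv2.imwrite('pics/t2.png',cv2.cvtColor(im,4))
E
sed "s/t0.png/t2.png/" m.py > m2.py; python3 m2.py; python3 g.py 566.5 11.1 10 -22.5
```

```text
seated [392.  237.4] xy [ 470.2 -180.4] size [37.1 34.9] ang 84.4
seated [448.7 217.8] xy [ 527. -335.] size [37.  36.4] ang 84.3
seated [421.9 214.5] xy [ 534.5 -261.7] size [37.  35.4] ang 83.5
seated [394.8 211.8] xy [ 540.  -187.6] size [37.  36.7] ang 85.1
hole [444.1 243.5] xy [ 457.5 -329.5] size [42.6 43.6] ang 84.4
hole [417.1 240.2] xy [ 464.6 -254.7] size [43.  43.6] ang 84.3
tray [418.8 227.8] xy [ 499.3 -257.1] size [241.1 150. ] ang 84.5
fin [244.  201.5] xy [551.9 213.3] size [29.  15.5] ang 2.8
shift [0.11 0.07 1.82] turn [0.01 0.03 0.02] dist 55 t 5.2 pos [564.3  14.4  64.6] open 60.2 F [0.7 0.3 0.8]
```

>>> play_rows(deltas=[0.1,0.05,0.9,0,0,0,0.65,0.1,0.05,1.8,0,0,0,0.65,0.1,0.05,1.8,0,0,0,0.3,0.1,0.05,1.8,0,0,0,0.2,0.1,0.05,1.8,0,0,0,0.2])

```text
time: 5.82
position: [568.5, 9.8, 14.0]
ee_rot: [-0.0, 0.981, -0.196, 0.001]
wrist_force: [-0.4, 0.5, 0.7]
opening: 35.8
grasp_force: 30.1
```

```bash
python3 g.py 465 -254.7 80 -5.5
```

```text
shift [ 0.21  9.46 -2.21] turn [-0.01 -0.03 -3.42] dist 292 t 5.825 pos [568.5   9.8  14. ] open 35.8 F [-0.4  0.5  0.7]
```

>>> play_rows(deltas=[0,0.3,-1.5,0,0,0,0.2,0,2.2,-2.2,0,0,-0.9,0.2,0.1,4.1,-2.2,0,0,-1.8,0.2,0.2,6,-2.2,0,0,-2.7,0.2,0.2,7.8,-2.2,0,0,-3.4,0.2])

```text
time: 6.45
position: [482.9, -210.2, 79.8]
ee_rot: [0.001, 0.999, -0.047, 0.001]
wrist_force: [0.3, 0.2, -1.4]
opening: 35.7
grasp_force: 30.0
```

```bash
python3 g.py 466 -254.7 75 -5.5
```

```text
shift [-0.42  1.53  0.16] turn [ 0.01 -0.03  0.02] dist 48 t 6.45 pos [ 482.9 -210.2   79.8] open 35.7 F [ 0.3  0.2 -1.4]
```

>>> play_rows(deltas=[-0.4,1.5,0.1,0,0,0,0.2,-0.4,1.5,0.1,0,0,0,0.2,-0.4,1.5,0.1,0,0,0,0.2,-0.4,1.5,0.1,0,0,0,0.2])

```text
time: 6.95
position: [467.3, -250.9, 75.7]
ee_rot: [-0.0, 0.999, -0.048, 0.0]
wrist_force: [-0.1, -0.2, -0.4]
opening: 35.1
grasp_force: 30.0
```

```bash
python3 g.py 466 -254.7 21.5 -5.5
```

```text
shift [-0.03  0.13  1.81] turn [-0. -0.  0.] dist 54 t 6.95 pos [ 467.3 -250.9   75.7] open 35.1 F [-0.1 -0.2 -0.4]
```

>>> play_rows(deltas=[-0.05,0.15,0.8,0,0,0,0.2,-0.05,0.15,1.5,0,0,0,0.2,-0.05,0.15,1.8,0,0,0,0.2,-0.05,0.15,1.8,0,0,0,0.2])

```text
time: 7.45
position: [465.3, -255.3, 21.5]
ee_rot: [-0.0, 0.999, -0.048, -0.0]
wrist_force: [0.6, 0.2, -0.3]
opening: 35.5
grasp_force: 30.0
```

>>> play_rows(deltas=[0,0,0,0,0,0,0.55,0,0,0,0,0,0,0.55,0,0,-1,0,0,0,0.6,0,0,-2.2,0,0,0,0.65,0,0,-2.2,0,0,0,0.65])

```text
time: 8.07
position: [467.3, -257.8, 91.4]
ee_rot: [0.002, 0.999, -0.049, 0.003]
wrist_force: [-0.1, -0.1, -0.1]
opening: 60.4
grasp_force: 0.0
```

```bash
python3 g.py 666.2 26.8 90 -24.8
```

```text
shift [  5.68 -10.09   0.05] turn [ 0.03 -0.08  3.85] dist 347 t 8.075 pos [ 467.3 -257.8   91.4] open 60.4 F [-0.1 -0.1 -0.1]
```

>>> play_rows(deltas=[1,-1.8,0,0,0,0.8,0.65,1.9,-3.4,0,0,0,1.6,0.65,2.8,-5,0,0,0,2.4,0.65,3.7,-6.6,0,0,0,3.2,0.65,4.6,-8.2,0,0,0,3.9,0.65])

```text
time: 8.7
position: [626.4, -23.1, 86.5]
ee_rot: [0.0, 0.976, -0.218, -0.0]
wrist_force: [0.1, 0.4, 0.4]
opening: 60.5
grasp_force: 0.0
```

```bash
python3 g.py 665.5 26.8 65 -24.8
```

```text
shift [ 0.47 -2.06  0.71] turn [ 0.    0.01 -0.08] dist 67 t 8.7 pos [626.4 -23.1  86.5] open 60.5 F [0.1 0.4 0.4]
```

>>> play_rows(deltas=[0.4,-1.9,0.5,0,0,-0.1,0.65,0.4,-1.9,0.6,0,0,-0.1,0.65,0.4,-1.9,0.6,0,0,-0.1,0.65,0.4,-1.9,0.6,0,0,-0.1,0.65])

```text
time: 9.2
position: [660.7, 20.6, 69.7]
ee_rot: [0.0, 0.977, -0.213, 0.0]
wrist_force: [0.0, -0.4, 0.2]
opening: 60.5
grasp_force: 0.0
```

```bash
python3 g.py 665.5 26.8 11 -24.8
python3 - <<'E'
from h import *
im=bot.camera('top');cv2.imwrite('pics/t3.png',cv2.cvtColor(im,4))
E
sed "s/t0.png/t3.png/" m.py > m2.py; python3 m2.py
```

```text
shift [ 0.06 -0.25  1.96] turn [ 0.   -0.    0.03] dist 59 t 9.2 pos [660.7  20.6  69.7] open 60.5 F [ 0.  -0.4  0.2]
seated [420.  240.7] xy [ 463.1 -256.6] size [37.6 35.2] ang 83.3
seated [391.9 237.4] xy [ 470.2 -180.3] size [36.9 34.9] ang 84.4
seated [448.7 217.8] xy [ 527. -335.] size [37.  36.4] ang 84.3
seated [421.9 214.5] xy [ 534.5 -261.7] size [37.  35.4] ang 83.5
seated [394.8 211.8] xy [ 540.  -187.6] size [37.  36.7] ang 85.1
hole [444.1 243.5] xy [ 457.5 -329.5] size [42.6 43.6] ang 84.4
tray [418.8 227.8] xy [ 499.3 -257. ] size [241.4 150. ] ang 84.5
fin [244.  201.5] xy [551.9 213.6] size [28.6 15.6] ang 1.5
```

>>> play_rows(deltas=[0.05,-0.2,0.9,0,0,0,0.65,0.05,-0.2,1.9,0,0,0,0.65,0.05,-0.2,1.95,0,0,0,0.3,0.05,-0.2,1.95,0,0,0,0.2,0.05,-0.2,1.95,0,0,0,0.2])

```text
time: 9.88
position: [666.3, 26.4, 13.1]
ee_rot: [-0.0, 0.977, -0.213, 0.002]
wrist_force: [-0.2, -0.5, 2.0]
opening: 35.5
grasp_force: 30.0
```

```bash
python3 g.py 458.5 -329.5 80 -5.5
```

```text
shift [-1.36 13.67 -2.25] turn [-0.01 -0.04 -3.82] dist 417 t 9.875 pos [666.3  26.4  13.1] open 35.5 F [-0.2 -0.5  2. ]
```

>>> play_rows(deltas=[0,0.3,-1.8,0,0,0,0.2,-0.2,2.2,-2.8,0,0,-0.9,0.2,-0.4,4.1,-2.8,0,0,-1.8,0.2,-0.6,6,-2.8,0,0,-2.7,0.2,-0.8,8,-2.8,0,0,-3.6,0.2])

```text
time: 10.5
position: [543.0, -183.3, 96.6]
ee_rot: [0.001, 0.998, -0.056, 0.001]
wrist_force: [0.4, -0.5, -0.4]
opening: 35.7
grasp_force: 30.0
```

```bash
python3 g.py 458.5 -329.5 80 -5.5
```

```text
shift [-2.26  5.16  0.55] turn [ 0.01 -0.03 -0.18] dist 170 t 10.5 pos [ 543.  -183.3   96.6] open 35.7 F [ 0.4 -0.5 -0.4]
```

>>> play_rows(deltas=[-0.8,1.7,0.2,0,0,-0.2,0.2,-1.5,3.4,0.4,0,0,-0.2,0.2,-2.2,5,0.5,0,0,-0.2,0.2,-2.2,5,0.5,0,0,-0.2,0.2,-2.2,5,0.5,0,0,-0.2,0.2])

```text
time: 11.12
position: [461.1, -323.2, 80.8]
ee_rot: [0.0, 0.999, -0.049, 0.001]
wrist_force: [-0.8, -0.4, -0.7]
opening: 35.9
grasp_force: 30.0
```

```bash
python3 g.py 458.5 -329.5 20.5 -5.5
```

```text
shift [-0.07  0.22  2.01] turn [ 0.   -0.02 -0.02] dist 61 t 11.125 pos [ 461.1 -323.2   80.8] open 35.9 F [-0.8 -0.4 -0.7]
```

>>> play_rows(deltas=[-0.05,0.2,0.8,0,0,0,0.2,-0.05,0.2,1.6,0,0,0,0.2,-0.05,0.2,2,0,0,0,0.2,-0.05,0.2,2,0,0,0,0.2])

```text
time: 11.62
position: [459.4, -327.8, 20.0]
ee_rot: [-0.0, 0.999, -0.048, 0.0]
wrist_force: [-0.4, -0.1, -0.9]
opening: 35.4
grasp_force: 30.0
```

>>> play_rows(deltas=[0,0,0,0,0,0,0.55,0,0,0,0,0,0,0.55,0,0,-1,0,0,0,0.6,0,0,-2.5,0,0,0,0.6,0,0,-4,0,0,0,0.6])

```text
time: 12.25
position: [458.4, -328.8, 141.4]
ee_rot: [0.0, 0.999, -0.049, 0.0]
wrist_force: [0.3, -1.2, 0.4]
opening: 55.4
grasp_force: 0.0
```

```bash
python3 g.py 552 214 140 1.7
```

```text
shift [  1.35 -18.31   0.05] turn [ 0.   -0.   -1.45] dist 551 t 12.25 pos [ 458.4 -328.8  141.4] open 55.4 F [ 0.3 -1.2  0.4]
```

>>> play_rows(deltas=[0.2,-2,0,0,0,-0.4,0.6,0.4,-4,0,0,0,-0.8,0.6,0.5,-6,0,0,0,-1.2,0.6,0.6,-8,0,0,0,-1.4,0.6,0.8,-10,0,0,0,-1.4,0.6])

```text
time: 12.88
position: [511.7, -30.8, 140.6]
ee_rot: [0.0, 1.0, 0.013, 0.001]
wrist_force: [0.6, 0.2, -0.1]
opening: 56.3
grasp_force: 0.0
```

```bash
python3 - <<'E'
from h import *
a=bot.camera('top')[185:265,365:475]; b=bot.camera('scene')[180:300,130:290]
k=lambda i:cv2.resize(cv2.cvtColor(i,4),(400,300),interpolation=cv2.INTER_CUBIC)
cv2.imwrite('pics/t4.png',np.hstack([k(a),k(b)]))
E
python3 g.py 552 214 130 1.7
```

```text
shift [ 1.58 -8.    0.37] turn [-0.02 -0.02  0.01] dist 245 t 12.975 pos [512.1 -27.3 140.5] open 55.7 F [-0.2 -1.   0.7]
```

View pics/t4.png

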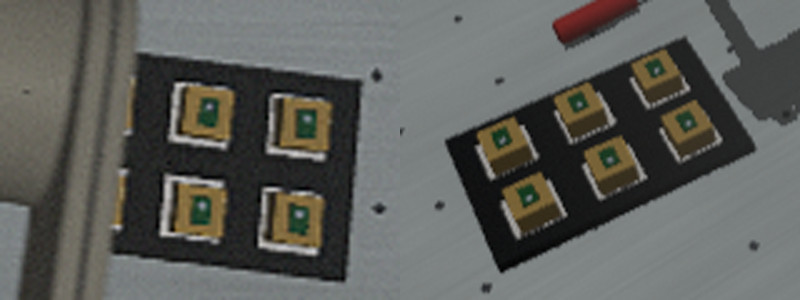

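All six blocks sit flat in their pockets in both views, and the near row matches the far row. On to the fin.

>>> play_rows(deltas=[0.4,-2,0,0,0,0,0.6,0.8,-4,0,0,0,0,0.6,1.2,-6,0.1,0,0,0,0.6,1.5,-7.9,0.3,0,0,0,0.6,1.5,-7.9,0.3,0,0,0,0.6])

```text
time: 13.6
position: [550.2, 208.4, 130.4]
ee_rot: [-0.0, 1.0, 0.015, -0.0]
wrist_force: [-1.9, 0.5, 0.1]
opening: 55.9
grasp_force: 0.0
```

```bash
python3 g.py 552 214 57 1.7
python3 - <<'E'
from h import *
snap('scene','s5.png'); im=cv2.imread('pics/s5.png')
cv2.imwrite('pics/s5c.png',cv2.resize(im[60:200,310:480],None,fx=3.5,fy=3.5,interpolation=cv2.INTER_CUBIC))
E
```

```text
shift [ 0.07 -0.18  2.45] turn [-0.01  0.01 -0.  ] dist 74 t 13.6 pos [550.2 208.4 130.4] open 55.9 F [-1.9  0.5  0.1]
```

View pics/s5c.png

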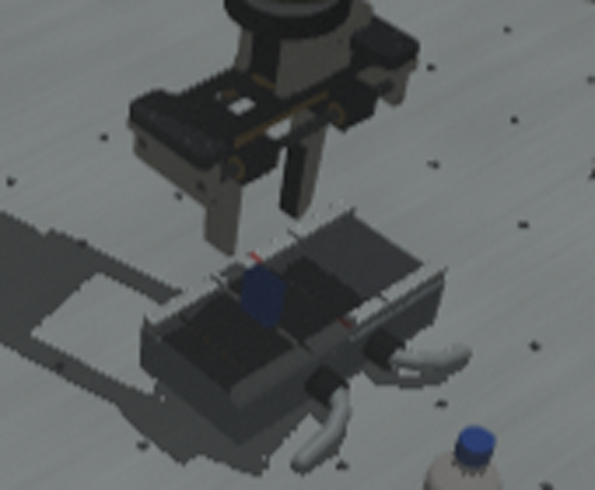

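The fingers are above the fin and on either side of it (crop 262,295), clear of everything else.

>>> play_rows(deltas=[0.05,-0.15,0.9,0,0,0,0.6,0.05,-0.15,1.8,0,0,0,0.6,0.05,-0.15,2.4,0,0,0,0.6,0.05,-0.15,2.4,0,0,0,0.6])

```text
time: 14.15
position: [550.9, 208.4, 57.5]
ee_rot: [0.001, 1.0, 0.012, -0.001]
wrist_force: [0.2, -0.3, -0.1]
opening: 55.6
grasp_force: 0.0
```

>>> play_rows(deltas=[0,0,0,0,0,0,0,0,0,0,0,0,0,0,0,0,0,0,0,0,0,0,0,0,0,0,0,0,0,0,0,0,0,0,0])

```text
time: 14.78
position: [552.3, 216.9, 59.8]
ee_rot: [-0.006, 1.0, 0.013, 0.001]
wrist_force: [2.5, 29.0, -5.3]
opening: 13.5
grasp_force: 30.0
```

```bash
python3 g.py 551 254 57 1.7
```

```text
shift [-0.01 -1.24  0.11] turn [-0.13 -0.03 -0.04] dist 37 t 14.775 pos [552.3 216.9  59.8] open 13.5 F [ 2.5 29.  -5.3]
```

>>> play_rows(deltas=[0,-0.4,0,0,0,0,0,0,-0.8,0,0,0,0,0,0,-1.2,0,0,0,0,0,0,-1.4,0,0,0,0,0,0,-1.4,0,0,0,0,0])

```text
time: 15.4
position: [551.0, 250.9, 59.7]
ee_rot: [0.001, 1.0, 0.013, -0.0]
wrist_force: [-2.6, -8.2, 8.5]
opening: 13.9
grasp_force: 30.0
```

```bash
python3 g.py 551 256.9 57 1.7
```

```text
shift [ 0.   -0.2   0.09] turn [ 0.03  0.   -0.05] dist 7 t 15.4 pos [551.  250.9  59.7] open 13.9 F [-2.6 -8.2  8.5]
```

>>> play_rows(deltas=[0,-0.2,0,0,0,0,0,0,-0.2,0,0,0,0,0,0,-0.2,0,0,0,0,0,0,-0.2,0,0,0,0,0,0,-0.2,0,0,0,0,0])

```text
time: 16.02
position: [550.8, 256.2, 59.7]
ee_rot: [0.001, 1.0, 0.012, -0.0]
wrist_force: [-3.5, -10.0, 9.9]
opening: 14.0
grasp_force: 30.0
```

```bash
python3 g.py 551 256.9 57 1.7
python3 - <<'E'
from h import *
snap('top','t6.png');snap('scene','s6.png');a=cv2.imread('pics/t6.png');b=cv2.imread('pics/s6.png')
k=lambda i:cv2.resize(i,(400,400),interpolation=cv2.INTER_CUBIC)
cv2.imwrite('pics/c6.png',np.hstack([k(a[165:245,195:275]),k(b[105:195,345:435])]))
E
```

```text
shift [ 0.01 -0.02  0.09] turn [ 0.03  0.01 -0.06] dist 3 t 16.025 pos [550.8 256.2  59.7] open 14.0 F [ -3.5 -10.    9.9]
```

View pics/c6.png

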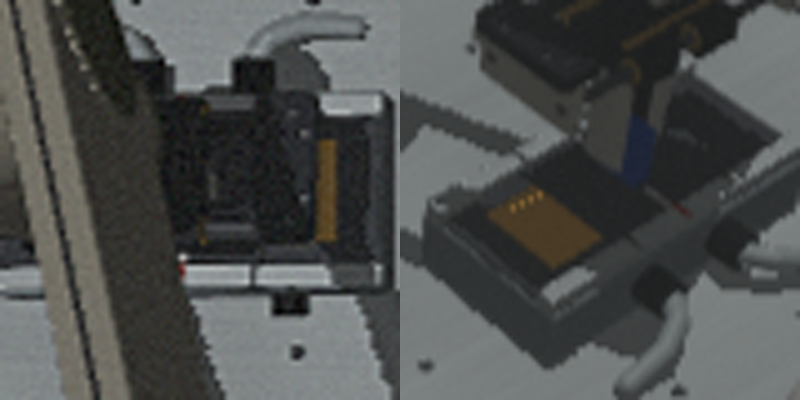

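The pointer runs straight into the red mark (right half, 650,190 to 685,210). The spring pulls back with 10 N, as expected at half open, and travel is about 39 mm.

```bash
python3 -c "
from workcell import bot
print(bot.job_done())"
```

```text
the job is handed in; nothing more can be done
None
```

The job is handed in, though no verdict came back: all three loose blocks are seated in the tray's near row, and the gripper is holding the shutter at about 39 mm of travel (half open) against a 10 N spring pull.

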